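# Lay out the flat brushes by width on the shop's display board

### The arm

A 7-joint arm with a two-finger parallel gripper is mounted at the origin on the work surface. World frame = base frame: x ahead of the robot, y to its left, z up, the work surface at z = 0. Lengths are in m, angles in rad, forces in N, time in s.
With the tool pointing down it reaches from about 0.4 to 0.875 m from the base axis. Payload 19.3 kg.
Tool frame: the origin (TCP) lies on the mounting face of the last link; the fingertips stand 173 mm ahead of it and the grasp point (between the pads) lies 155 mm ahead of it; z points along the fingers, y is the line along which they close (so a half turn about z gives the same grasp; the last joint's range is limited). The gripper opens to 85 mm and grips with 20 to 120 N. Pads are 22 mm wide; open, the fingers measure 114 mm over their backs; the gripper's body (76 mm by 85 mm) begins 54 mm behind the grasp point. The pads swing forward as they close: fully open they stand 13 mm farther back than shut.
Start: joints at [-1.176, 0.521, -0.036, 1.599, 0.021, 1.021, -0.113], TCP at [0.28, 0.559, 0.405] pointing down, gripper open.
Joint ranges: [-2.91, 2.91], [-0.3, 2.13], [-1.5, 1.42], [0.17, 2.43], [-1.26, 4.41], [0.16, 1.93], [-2.52, 2.52]. Speed limits (rad/s): [1.89, 1.89, 2.39, 2.39, 3.01, 3.01, 3.01].

### API

Orientations are given as [roll, pitch, yaw] about the fixed x, y, z axes, in that order (R = Rz(yaw) Ry(pitch) Rx(roll)).
In Python, from workcell import bot, vision gives the robot as it stands.
- The arm moves only by the shell command python3 -m creep 'ROWS' [FORCE]. ROWS is JSON, a list that holds one entry, the list of rows, each a list of 7 numbers: the opening, from -1 (shut) to 1 (fully open), then the shift along the tool's x, y, z in cm, then the turn, a rotation vector about the tool's x, y, z in rad. In form: [[[grip, tx, ty, tz, rx, ry, rz], ...]]. A call has 1 to 12 rows; each row shifts and turns the commanded pose from where the row before left it, along the tool's axes as they then stand; what a row does not reach is not made up. A row lasts 1/8 s, in which the tool goes at most 62.5 mm and 10.7 degrees, less where a joint would pass 70% of its speed; a pose out of reach is approached as far as the arm can. A call with a gripper value outside its range is refused whole. The fingers move at their own pace and stop on an object; FORCE is the grip in N (left out, the last holds). Time passes only in rows, so rows that do not move let the fingers close. It gives the time, the measured TCP pose, the force, the opening and the grip force at its end, in the units of the state.
- bot.observe(): the state, without advancing time (a new reading comes with each control period).
- vision.grab_frame(name): name is "side" or "top"; returns a dict with "image" (480x640x3 uint8, blue, green, red), "depth" (480x640 float32, m along the optical axis (not along the pixel's ray), 0 where there is no reading), "fovy" (degrees; the focal length in pixels is half the picture's height over the tangent of half this angle, whatever the lens; pixels are square), "cx", "cy" (the principal point, pixels), "k1" (the pictures are not rectified: a ray, as slopes to the right and down, at radius r is drawn at 1 + k1 r^2 times it, then the intrinsics apply), "cam_to_world" (4x4, takes a point from camera to world coordinates). Camera axes: x right, y down, z forward; pixel columns grow to the right and rows downward; lengths in m; the calibration is good to about 2 mm. A picture is of the moment at which its call begins.
- bot.job_done(): hands the job in; it is judged then, once.
The state is a dict: "clock": time; "qpos": joint angles; "qd": joint speeds; "joint_efforts": joint torques, N m; "position": TCP position; "tool_rot": TCP orientation; "force": force on the tool from outside, world axes, zero at the start; "moment": the same for the moment, N m; "grip_width": finger opening in m; "finger_force": force on a finger pad.
Only numpy, scipy, OpenCV 4.12 (cv2) and the standard library are available. Lean on these libraries where they do the work, as an engineer would, in place of code of your own. Each camera call takes 0.05 s, during which the arm holds its last target. There are 200 camera calls.

### The job

Lay the four flat brushes out on the display board in order of width, one on each grey pad, with the narrowest on the pad next to the folded white price card and the widest at the other end, by the soap tin. Each should lie flat and centred on its pad, straight along it, with its bristles towards the board's back edge (away from the robot).

Things in the scene. Friction and masses are not known exactly. Their poses are not given: they have to be found in the camera images.
- board: Fixed dark wooden display board lying on the counter, 180 (x) x 430 (y) x 10 mm thick. Origin: centre of its underside; z up. Its x axis points to its back edge, the customer's side, roughly away from the robot; y runs along the row, roughly to the robot's left. It lies turned by up to 0.15 rad.
- price_card: Blank white price card folded into a little tent, fixed on the board: 36 mm wide (y), 42 deep (x), 39 tall. It stands at one end or the other of the row of pads, 190 mm from the board's middle along y, 50 mm towards the back edge; a round aluminium soap tin (37 mm across, 22 tall) stands at the other end. Origin: centre of its underside.
- pad1: Grey felt-covered pad fixed on the board, 164 (along x) x 64 (y) x 4 mm, its top 14 mm above the counter; one of four equal pads side by side in a row, 76 mm from centre to centre. This one is number 1 of the row counted from the robot's left (+y) (board y = 114 mm). Origin: centre of its underside; x along its length, to the board's back edge; z up. It is turned with the board.
- pad2: Grey felt-covered pad fixed on the board, 164 (along x) x 64 (y) x 4 mm, its top 14 mm above the counter; one of four equal pads side by side in a row, 76 mm from centre to centre. This one is number 2 of the row counted from the robot's left (+y) (board y = 38 mm). Origin: centre of its underside; x along its length, to the board's back edge; z up. It is turned with the board.
- pad3: Grey felt-covered pad fixed on the board, 164 (along x) x 64 (y) x 4 mm, its top 14 mm above the counter; one of four equal pads side by side in a row, 76 mm from centre to centre. This one is number 3 of the row counted from the robot's left (+y) (board y = -38 mm). Origin: centre of its underside; x along its length, to the board's back edge; z up. It is turned with the board.
- pad4: Grey felt-covered pad fixed on the board, 164 (along x) x 64 (y) x 4 mm, its top 14 mm above the counter; one of four equal pads side by side in a row, 76 mm from centre to centre. This one is number 4 of the row counted from the robot's left (+y) (board y = -114 mm). Origin: centre of its underside; x along its length, to the board's back edge; z up. It is turned with the board.
- brush20: Loose flat brush, 156 mm long, 12 thick, head 20 wide (the four differ only in head width: 20, 32, 44, 56). Pale wooden handle 16 wide from x = -78 to 24 mm (round end 22 wide), then steel ferrule (24 to 42) and stiff cream bristles (42 to 78), both as wide as the head. Lies flat on the counter. Origin: mid-length, underside, where the handle is good to grip across; x to the bristles, z up.
- brush32: Loose flat brush, 156 mm long, 12 thick, head 32 wide (the four differ only in head width: 20, 32, 44, 56). Pale wooden handle 16 wide from x = -78 to 24 mm (round end 22 wide), then steel ferrule (24 to 42) and stiff cream bristles (42 to 78), both as wide as the head. Lies flat on the counter. Origin: mid-length, underside, where the handle is good to grip across; x to the bristles, z up.
- brush44: Loose flat brush, 156 mm long, 12 thick, head 44 wide (the four differ only in head width: 20, 32, 44, 56). Pale wooden handle 16 wide from x = -78 to 24 mm (round end 22 wide), then steel ferrule (24 to 42) and stiff cream bristles (42 to 78), both as wide as the head. Lies flat on the counter. Origin: mid-length, underside, where the handle is good to grip across; x to the bristles, z up.
- brush56: Loose flat brush, 156 mm long, 12 thick, head 56 wide (the four differ only in head width: 20, 32, 44, 56). Pale wooden handle 16 wide from x = -78 to 24 mm (round end 22 wide), then steel ferrule (24 to 42) and stiff cream bristles (42 to 78), both as wide as the head. Lies flat on the counter. Origin: mid-length, underside, where the handle is good to grip across; x to the bristles, z up.

How it is judged:
At the end, for the whole second after the job is handed in: From the price card, the pads carry the 20, 32, 44, 56 mm brush in this order; each has its middle within 12 mm of the pad's middle, within 0.2 rad of its length, bristles to the back edge, lying flat on it (tilt under 0.12 rad, underside 10 to 19 mm above the counter), released, at rest (((y of price_card in the frame of board above 0 m and horizontal distance between brush20 and pad1 below 0.012 m and angle between the x axis of brush20 and the x axis of pad1, either way round below 0.2 rad and horizontal distance between brush32 and pad2 below 0.012 m and angle between the x axis of brush32 and the x axis of pad2, either way round below 0.2 rad and horizontal distance between brush44 and pad3 below 0.012 m and angle between the x axis of brush44 and the x axis of pad3, either way round below 0.2 rad and horizontal distance between brush56 and pad4 below 0.012 m and angle between the x axis of brush56 and the x axis of pad4, either way round below 0.2 rad and y of price_card in the frame of brush20 above 0 m and y of price_card in the frame of brush32 above 0 m and y of price_card in the frame of brush44 above 0 m and y of price_card in the frame of brush56 above 0 m) or (y of price_card in the frame of board below 0 m and horizontal distance between brush20 and pad4 below 0.012 m and angle between the x axis of brush20 and the x axis of pad4, either way round below 0.2 rad and horizontal distance between brush32 and pad3 below 0.012 m and angle between the x axis of brush32 and the x axis of pad3, either way round below 0.2 rad and horizontal distance between brush44 and pad2 below 0.012 m and angle between the x axis of brush44 and the x axis of pad2, either way round below 0.2 rad and horizontal distance between brush56 and pad1 below 0.012 m and angle between the x axis of brush56 and the x axis of pad1, either way round below 0.2 rad and y of price_card in the frame of brush20 below 0 m and y of price_card in the frame of brush32 below 0 m and y of price_card in the frame of brush44 below 0 m and y of price_card in the frame of brush56 below 0 m)) and height (world z) of brush20 between 0.01 and 0.019 m and angle between each of brush20, brush32, brush44, brush56's own z axis and vertical below 0.12 rad and linear speed of each of brush20, brush32, brush44, brush56 below 0.01 m/s and angular speed of each of brush20, brush32, brush44, brush56 below 0.1 rad/s and height (world z) of brush32 between 0.01 and 0.019 m and height (world z) of brush44 between 0.01 and 0.019 m and height (world z) of brush56 between 0.01 and 0.019 m); the robot touches nothing.
It also fails if it takes over 99 s, if anything falls off the work surface, if the arm or the gripper's body presses on something with over 40 N, if the wrist force passes 120 N, or if a joint passes its speed limit or range.

## Working session

There is one attempt and no reset: what is moved stays moved. The work goes in short steps, Python scripts to look and compute and a shell command to move; the robot and the scene stay as the last step left them, time stands still between calls to the robot, and variables do not carry over. Pictures are saved under pics/ and viewed, at most 14 in all, crops included, and the job is handed in when it is done.

```bash
mkdir -p pics; ls; python3 - <<'E'
from workcell import bot, vision
import cv2, numpy as np
print(bot.observe())
for n in("top","side"):
    f=vision.grab_frame(n); cv2.imwrite(f"pics/{n}0.png",f["image"]); np.savez(f"{n}0.npz",**f)
    print(n,f["fovy"],f["cx"],f["cy"],f["k1"],f["cam_to_world"].round(3).tolist(),(f["depth"]>0).mean())
E
```

```text
pics
{'clock': 0.0, 'qpos': array([-1.17618123,  0.52199284, -0.03631898,  1.59998392,  0.02120804,
        1.02110059, -0.11279909]), 'qd': array([-4.67621283e-05, -3.05168666e-04,  6.00992288e-04,  8.49825528e-04,
       -8.14763938e-04, -5.65020789e-04, -6.88158127e-04]), 'joint_efforts': array([ 4.63578290e-04, -9.27118993e+01,  1.97959498e+00, -3.69925261e+01,
        1.77575106e-02,  8.25520634e-03,  2.95194525e-05]), 'position': array([0.28012505, 0.55855674, 0.40414754]), 'tool_rot': array([-3.14049679e+00,  8.91399328e-05,  2.67676501e+00]), 'force': array([-0.05130051, -0.27688633, -0.3965955 ]), 'moment': array([-0.00501013, -0.0323739 ,  0.00922612]), 'finger_force': 0.0, 'grip_width': 0.08549784115115963}
top 49.33651560134032 324.1926447413101 235.59116360675498 -0.12202897312774674 [[0.007, -0.984, 0.175, 0.353], [-1.0, -0.003, 0.021, -0.015], [-0.02, -0.175, -0.984, 1.274], [0.0, 0.0, 0.0, 1.0]] 0.99615234375
side 51.718692601876235 318.15333605658316 239.06294842456504 0.04277121389477499 [[0.687, -0.574, 0.446, 0.125], [-0.727, -0.537, 0.429, -0.438], [-0.007, -0.619, -0.786, 0.829], [0.0, 0.0, 0.0, 1.0]] 0.9959309895833334
```

View pics/top0.png

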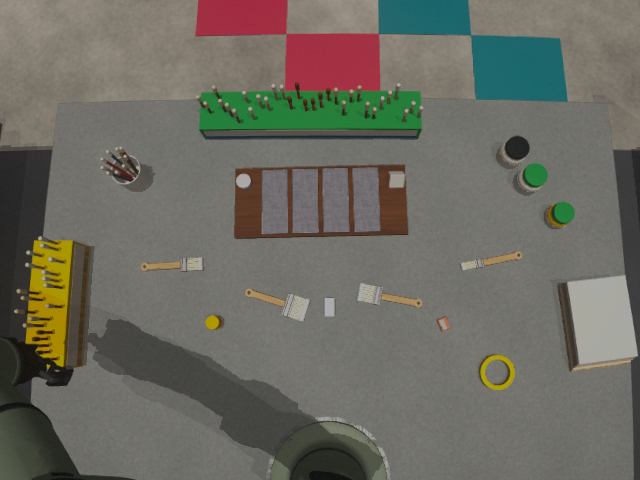

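View pics/side0.png

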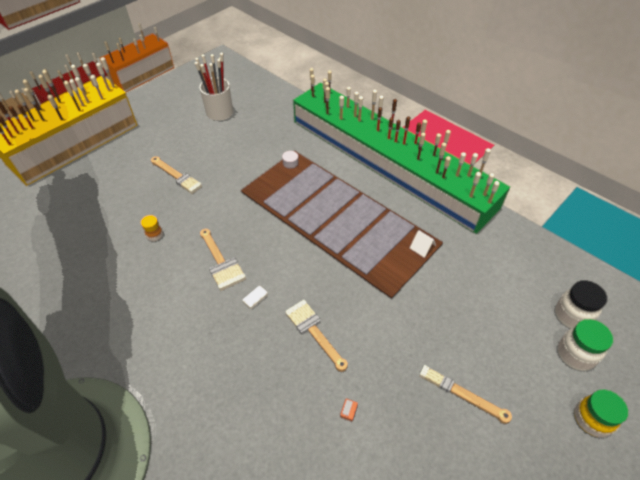

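The card is at the right (-y, pixel 397,180) and the tin at the left (243,181), so 56→pad1, 44→pad2, 32→pad3 and 20→pad4. Brushes lie near pixels (172,265), (278,305), (390,296) and (492,261).

```bash
cat > h.py <<'E'
from workcell import bot, vision
import cv2, numpy as np
def proj(f,uv,z):
    fl=240/np.tan(np.radians(f["fovy"])/2)
    K=np.array([[fl,0,f["cx"]],[0,fl,f["cy"]],[0,0,1.]])
    n=cv2.undistortPoints(np.float64(uv).reshape(-1,1,2),K,np.array([f["k1"],0,0,0,0.])).reshape(-1,2)
    T=np.array(f["cam_to_world"]); d=np.c_[n,np.ones(len(n))]@T[:3,:3].T
    return (T[:3,3]+d*((z-T[2,3])/d[:,2])[:,None])[:,:2]
def cc(mask,lo,hi=1e9):
    n,l,s,c=cv2.connectedComponentsWithStats(mask.astype(np.uint8))
    return [np.argwhere(l==i)[:,::-1] for i in range(1,n) if lo<s[i,4]<hi]
def brushes(f,z=0.012,xr=(.3,.9),yr=(-.55,.55),head_z=None):
    hsv=cv2.cvtColor(f["image"],cv2.COLOR_BGR2HSV); H,S,V=cv2.split(hsv)
    warm=(H>8)&(H<35)
    hm=warm&(S>85)&(V>120); bm=warm&(S>18)&(S<=110)&(V>165)
    hs=[proj(f,p,z) for p in cc(hm,60,900)]; bs=[proj(f,p,z) for p in cc(bm,80,1800)]
    out=[]
    for h in hs:
        c=h.mean(0)
        if not(xr[0]<c[0]<xr[1] and yr[0]<c[1]<yr[1]): continue
        b=min(bs,key=lambda b:np.hypot(*(b.mean(0)-c)))
        bc=b.mean(0)
        if not .06<np.hypot(*(bc-c))<.12: continue
        a=(bc-c)/np.hypot(*(bc-c)); n=np.array([-a[1],a[0]])
        A=np.r_[h,b]@a; w=np.ptp(b@n); L=np.ptp(A)
        mid=c+a*((A.max()+A.min())/2-c@a)+n*(((b@n).max()+(b@n).min())/2-c@n)*.3
        out.append((mid.round(4),round(float(np.arctan2(a[1],a[0])),3),round(L,4),round(w,4)))
    return out
def board(f):
    H,S,V=cv2.split(cv2.cvtColor(f["image"],cv2.COLOR_BGR2HSV))
    m=((H<14)&(S>80)&(V<130)).astype(np.uint8)
    p=max((proj(f,q,.01) for q in cc(cv2.morphologyEx(m,cv2.MORPH_OPEN,np.ones((3,3))),300)),key=len)
    return cv2.minAreaRect(np.float32(p)*1000)
E
python3 - <<'E'
from h import *
for n in("top","side"):
    f=dict(np.load(n+"0.npz")); print(n,board(f)); [print(b) for b in brushes(f)]
    I=f["image"].astype(int); H,S,V=cv2.split(cv2.cvtColor(f["image"],cv2.COLOR_BGR2HSV))
    # pads: blueish grey
    m=((I[:,:,0]-I[:,:,2]>5)&(V>70)).astype(np.uint8)
    for q in cc(cv2.erode(m,np.ones((3,3))),500,6000):
        r=cv2.minAreaRect(np.float32(proj(f,q,.014)*1000)); print(np.round(r[0]),np.round(r[1]),round(r[2],1))
E
```

```text
top ((666.9117431640625, 22.46978759765625), (179.70504760742188, 427.3741760253906), 1.5824958086013794)
(array([0.5031, 0.3938]), -1.501, np.float64(0.1452), np.float64(0.0254))
(array([0.4196, 0.1327]), -1.848, np.float64(0.1463), np.float64(0.0509))
(array([ 0.4264, -0.151 ]), 1.38, np.float64(0.1467), np.float64(0.0393))
[1184. -256.] [104. 245.] 1.1
[1035. -505.] [245. 185.] 89.9
[908.  52.] [ 98. 568.] 0.1
side ((665.3952026367188, 24.503677368164062), (180.4970245361328, 429.0467834472656), 1.448647141456604)
(array([0.4168, 0.1302]), -1.858, np.float64(0.1581), np.float64(0.0593))
(array([ 0.6856, -0.1559]), -0.02, np.float64(0.1354), np.float64(0.0489))
[910.  79.] [601. 157.] 89.9
[1014. -414.] [157. 198.] 0.2
[ 763. -503.] [63. 56.] 1.2
[ 657. -575.] [51. 54.] 76.1
```

```bash
cat >> h.py <<'E'
def brushes(f,z=0.012,xr=(.3,.6),yr=(-.6,.6)):
    I=f["image"].astype(int); S=cv2.cvtColor(f["image"],cv2.COLOR_BGR2HSV)[:,:,1]
    w=((I[:,:,2]-I[:,:,0]>14)&(I[:,:,2]>110)).astype(np.uint8)
    out=[]
    for q in cc(cv2.morphologyEx(w,cv2.MORPH_CLOSE,np.ones((9,9))),150,4000):
        q=q[w[q[:,1],q[:,0]]>0]; s=S[q[:,1],q[:,0]]; P=proj(f,q,z)
        if not(xr[0]<P[:,0].mean()<xr[1] and yr[0]<P[:,1].mean()<yr[1]): continue
        h,b=P[s>95],P[s<=85]
        if len(h)<30 or len(b)<20: continue
        a=b.mean(0)-h.mean(0); a/=np.hypot(*a)
        for _ in range(3):   # refine: robust head / handle end centres along the axis
            n=np.array([-a[1],a[0]]); A=P@a; N=P@n; lo,hi=A.min(),A.max()
            mids=[N[(A>lo+i)&(A<lo+j)] for i,j in((0.0,.10),(hi-lo-.03,hi-lo-.004))]
            e0,e1=[(m.min()+m.max())/2 if k else m.mean() for k,m in enumerate(mids)]
            a=a+n*(e1-e0)/((hi-lo-.017)-.05); a/=np.hypot(*a)
        n=np.array([-a[1],a[0]]); A=P@a; hd=(P@n)[A>A.max()-.03]; hn=(P@n)[A<A.min()+.1].mean()
        out.append((((A.min()+A.max())/2*a+hn*n).round(4).tolist(),round(float(np.arctan2(a[1],a[0])),3),round(np.ptp(A),3),round(np.ptp(hd),3)))
    return out
E
python3 - <<'E'
from h import *
for n in("top","side"):
    f=dict(np.load(n+"0.npz")); print(n); [print(b) for b in brushes(f)]
    H,S,V=cv2.split(cv2.cvtColor(f["image"],cv2.COLOR_BGR2HSV))
    # tin / card tops: bright, unsaturated
    for q in cc((V>175)&(S<40),60,900):
        for z in(.032,.049):
            p=proj(f,q,z).mean(0)
            if .6<p[0]<.8 and abs(p[1])<.3: print("bright",z,p.round(3),len(q))
E
```

```text
top
([0.5188, -0.4031], 1.77, np.float64(0.148), np.float64(0.019))
([0.503, 0.3953], -1.52, np.float64(0.148), np.float64(0.03))
([0.4264, -0.1518], 1.4, np.float64(0.149), np.float64(0.04))
([0.4195, 0.133], -1.865, np.float64(0.147), np.float64(0.052))
side
([0.5009, 0.3905], -1.514, np.float64(0.171), np.float64(0.039))
([0.368, 0.2918], -1.876, np.float64(0.083), np.float64(0.038))
([0.4165, 0.1295], -1.865, np.float64(0.168), np.float64(0.059))
([0.4257, -0.1467], 1.381, np.float64(0.161), np.float64(0.049))
([0.5162, -0.3975], 1.77, np.float64(0.158), np.float64(0.027))
([0.3632, -0.2732], 1.391, np.float64(0.037), np.float64(0.04))
bright 0.032 [0.712 0.218] 145
bright 0.049 [0.7   0.204] 145
bright 0.032 [ 0.712 -0.164] 340
bright 0.049 [ 0.7   -0.169] 340
```

```bash
cat > go.py <<'E'
# usage: go.py X Y Z PSI : turn about tool z (rad), then shift in the turned tool axes (cm)
import sys,numpy as np
from workcell import bot
x,y,z,psi=map(float,sys.argv[1:]); s=bot.observe(); r,p,w=s["tool_rot"]
d=np.array([x,y,z])-s["position"]; th=(w-psi+np.pi)%(2*np.pi)-np.pi
c,n=np.cos(psi),np.sin(psi)
print("turn",round(th,3),"shift cm",np.round([100*(c*d[0]+n*d[1]),100*(n*d[0]-c*d[1]),-100*d[2]],2),"t",s["clock"],"tilt",np.round([abs(r)-np.pi,p],3),"w",round(s["grip_width"],4),"q7",round(s["qpos"][6],2),"F",np.round(s["force"],1))
E
python3 go.py .503 .395 .25 1.625
```

```text
turn 1.052 shift cm [-17.54  21.37  15.42] t 0.1 tilt [-0.001  0.   ] w 0.0858 q7 -0.11 F [0.2 0.2 0. ]
```

```bash
python3 -m creep '[[[0.2,0,0,0,0,0,0.175],[0.2,0,0,0,0,0,0.175],[0.2,0,0,0,0,0,0.175],[0.2,0,0,0,0,0,0.175],[0.2,0,0,0,0,0,0.175],[0.2,0,0,0,0,0,0.175],[0.2,-3.5,4.3,2.5,0,0,0],[0.2,-3.5,4.3,2.5,0,0,0],[0.2,-3.5,4.3,2.5,0,0,0],[0.2,-3.5,4.3,2.5,0,0,0],[0.2,-3.5,4.2,2.5,0,0,0],[0.2,0,0,3,0,0,0]]]' 60; python3 go.py .503 .395 .177 1.625
```

```text
clock: 1.6
position: [0.5072, 0.392, 0.2489]
tool_rot: [3.14, 0.002, 1.621]
force: [-0.2, -0.2, -0.5]
grip_width: 0.0513
finger_force: 0.0
turn -0.004 shift cm [ 0.32 -0.4   7.19] t 1.6 tilt [-0.002  0.002] w 0.0513 q7 -0.55 F [-0.2 -0.2 -0.5]
```

```bash
python3 -m creep '[[[0.2,0,0,0,0,0,0],[0.2,0.3,-0.4,2.4,0,0,0],[0.2,0,0,2.4,0,0,0],[0.2,0,0,0,0,0,0],[0.2,0,0,0,0,0,0]]]'; python3 go.py .503 .395 .177 1.625
```

```text
clock: 2.22
position: [0.4996, 0.3993, 0.2033]
tool_rot: [3.14, -0.001, 1.627]
force: [-0.3, 0.9, 0.7]
grip_width: 0.0513
finger_force: 0.0
turn 0.002 shift cm [-0.45  0.32  2.63] t 2.225 tilt [-0.001 -0.001] w 0.0513 q7 -0.55 F [-0.3  0.9  0.7]
```

```bash
python3 -m creep '[[[0.2,-0.45,0.35,1.3,0,0,0],[0.2,0,0,1.3,0,0,0],[0.2,0,0,0,0,0,0],[-0.9,0,0,0,0,0,0],[-0.9,0,0,0,0,0,0],[-0.9,0,0,0,0,0,0],[-0.9,0,0,0,0,0,0]]]' 60; python3 go.py .503 .395 .177 1.625
```

```text
clock: 3.1
position: [0.5033, 0.3945, 0.1762]
tool_rot: [3.141, -0.0, 1.627]
force: [-0.7, -0.6, 6.8]
grip_width: 0.0141
finger_force: 59.3
turn 0.002 shift cm [ 0.05 -0.03 -0.08] t 3.1 tilt [-0.001 -0.   ] w 0.0141 q7 -0.54 F [-0.7 -0.6  6.8]
```

```bash
python3 -m creep '[[[-0.9,0,0,-3,0,0,0],[-0.9,0,0,-4,0,0,0],[-0.9,0,0,-1,0,0,-0.17],[-0.9,0,0,0,0,0,-0.17],[-0.9,0,0,0,0,0,-0.17],[-0.9,0,0,0,0,0,-0.17],[-0.9,0,0,0,0,0,-0.17],[-0.9,0,0,0,0,0,-0.17],[-0.9,0,0,0,0,0,-0.17],[-0.9,0,0,0,0,0,-0.17],[-0.9,0,0,0,0,0,-0.18],[-0.9,0,0,0,0,0,0]]]'; python3 go.py .667 -.0145 .23 3.169
```

```text
clock: 4.6
position: [0.5034, 0.3941, 0.2557]
tool_rot: [3.141, -0.0, -3.118]
force: [0.6, 0.6, -0.4]
grip_width: 0.0141
finger_force: 58.7
turn -0.004 shift cm [-15.24 -41.29   2.57] t 4.6 tilt [-0. -0.] w 0.0141 q7 0.66 F [ 0.6  0.6 -0.4]
```

```bash
python3 -m creep '[[[-0.9,-1.9,-5.2,0,0,0,0],[-0.9,-1.9,-5.2,0,0,0,0],[-0.9,-1.9,-5.2,0,0,0,0],[-0.9,-1.9,-5.2,0,0,0,0],[-0.9,-1.9,-5.1,0,0,0,0],[-0.9,-1.9,-5.1,0,0,0,0],[-0.9,-1.9,-5.1,0,0,0,0],[-0.9,-1.9,-5.1,0,0,0,0],[-0.9,0,0,0,0,0,0],[-0.9,0,0,0,0,0,0],[-0.9,0,0,0,0,0,0]]]'; python3 go.py .667 -.0145 .193 3.169
```

```text
clock: 5.98
position: [0.6653, -0.0121, 0.2558]
tool_rot: [3.141, -0.0, -3.116]
force: [-0.1, 0.4, -0.2]
grip_width: 0.0136
finger_force: 58.8
turn -0.002 shift cm [-0.16 -0.25  6.28] t 5.975 tilt [-0.001 -0.   ] w 0.0136 q7 1.34 F [-0.1  0.4 -0.2]
```

```bash
python3 -m creep '[[[-0.9,-0.15,-0.25,2,0,0,0],[-0.9,0,0,2,0,0,0],[-0.9,0,0,1.5,0,0,0],[-0.9,0,0,0.95,0,0,0],[-0.9,0,0,0,0,0,0],[-0.9,0,0,0,0,0,0],[-0.2,0,0,0,0,0,0],[-0.2,0,0,0,0,0,0],[-0.2,0,0,0,0,0,0],[-0.2,0,0,-4,0,0,0],[-0.2,0,0,-4,0,0,0],[-0.2,0,0,-2,0,0,0]]]'; python3 go.py .426 -.15 .25 1.39
```

```text
clock: 7.48
position: [0.6674, -0.0161, 0.2934]
tool_rot: [-3.142, 0.002, -3.117]
force: [-0.4, -0.1, -0.1]
grip_width: 0.0339
finger_force: 0.0
turn 1.777 shift cm [-17.51 -21.34   4.34] t 7.475 tilt [-0.     0.002] w 0.0339 q7 1.36 F [-0.4 -0.1 -0.1]
```

```bash
python3 -m creep '[[[0.2,0,0,0,0,0,0.178],[0.2,0,0,0,0,0,0.178],[0.2,0,0,0,0,0,0.178],[0.2,0,0,0,0,0,0.178],[0.2,0,0,0,0,0,0.178],[0.2,0,0,0,0,0,0.178],[0.2,0,0,0,0,0,0.178],[0.2,0,0,0,0,0,0.178],[0.2,0,0,0,0,0,0.178],[0.2,0,0,0,0,0,0.178],[0.2,0,0,0,0,0,0],[0.2,0,0,0,0,0,0]]]'; python3 go.py .426 -.15 .24 1.39; python3 -m creep '[[[0.2,-3.5,-4.3,0.9,0,0,0],[0.2,-3.5,-4.3,0.9,0,0,0],[0.2,-3.5,-4.3,0.9,0,0,0],[0.2,-3.5,-4.3,0.9,0,0,0],[0.2,-3.5,-4.2,0.8,0,0,0],[0.2,0,0,0,0,0,0],[0.2,0,0,0,0,0,0],[0.2,0,0,0,0,0,0]]]';python3 go.py .426 -.15 .178 1.39
python3 - <<'E'
from h import *
f=vision.grab_frame("top"); np.savez("top1.npz",**f); cv2.imwrite("pics/top1.png",cv2.resize(f["image"][140:340,140:540],None,fx=2,fy=2))
for b in brushes(f,xr=(.3,.6)): print(b)
E
```

```text
clock: 8.98
position: [0.667, -0.016, 0.2909]
tool_rot: [-3.141, 0.0, 1.391]
force: [-0.0, -0.1, -0.8]
grip_width: 0.051
finger_force: 0.0
turn 0.001 shift cm [-17.51 -21.3    5.09] t 8.975 tilt [-0.  0.] w 0.051 q7 -0.1 F [-0.  -0.1 -0.8]
clock: 9.98
position: [0.4255, -0.1485, 0.2473]
tool_rot: [3.141, -0.0, 1.389]
force: [0.4, -0.2, 0.1]
grip_width: 0.0515
finger_force: 0.0
turn -0.001 shift cm [-0.14  0.07  6.93] t 9.975 tilt [-0.001 -0.   ] w 0.0515 q7 0.2 F [ 0.4 -0.2  0.1]
([0.5188, -0.4031], 1.771, np.float64(0.148), np.float64(0.019))
([0.4195, 0.133], -1.865, np.float64(0.147), np.float64(0.054))
```

View pics/top1.png

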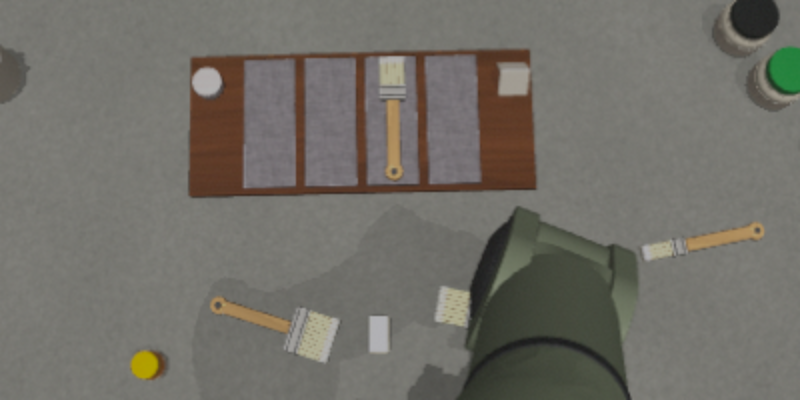

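The crop shows brush32 centred on pad3, with its bristles (392,70) to the back. Next is brush44.

```bash
python3 -m creep '[[[0.2,-0.15,0.05,2.9,0,0,0],[0.2,0,0,2,0,0,0],[0.2,0,0,2,0,0,0],[0.2,0,0,0,0,0,0],[0.2,0,0,0,0,0,0],[-0.9,0,0,0,0,0,0],[-0.9,0,0,0,0,0,0],[-0.9,0,0,0,0,0,0],[-0.9,0,0,0,0,0,0]]]' 60; python3 go.py .426 -.15 .178 1.39
python3 -m creep '[[[-0.9,0,0,-3,0,0,0],[-0.9,0,0,-4,0,0,0],[-0.9,0,0,-2,0,0,0.17],[-0.9,0,0,0,0,0,0.17],[-0.9,0,0,0,0,0,0.17],[-0.9,0,0,0,0,0,0.17],[-0.9,0,0,0,0,0,0.17],[-0.9,0,0,0,0,0,0.17],[-0.9,0,0,0,0,0,0.17],[-0.9,0,0,0,0,0,0.17],[-0.9,0,0,0,0,0,0],[-0.9,0,0,0,0,0,0]]]'; python3 go.py .665 .0615 .25 .027
```

```text
clock: 11.15
position: [0.4251, -0.1505, 0.1789]
tool_rot: [3.141, -0.0, 1.387]
force: [-1.7, 1.5, 14.7]
grip_width: 0.0137
finger_force: 58.5
turn -0.003 shift cm [0.07 0.08 0.09] t 11.15 tilt [-0.001 -0.   ] w 0.0137 q7 0.23 F [-1.7  1.5 14.7]
clock: 12.65
position: [0.4249, -0.1505, 0.2683]
tool_rot: [-3.141, -0.0, 0.031]
force: [0.1, -0.4, -1.3]
grip_width: 0.014
finger_force: 59.6
turn 0.004 shift cm [ 24.58 -20.54   1.83] t 12.65 tilt [-0. -0.] w 0.014 q7 -0.78 F [ 0.1 -0.4 -1.3]
```

```bash
python3 -m creep '[[[-0.9,4.9,-4.1,0,0,0,0],[-0.9,4.9,-4.1,0,0,0,0],[-0.9,4.9,-4.1,0,0,0,0],[-0.9,4.9,-4.1,0,0,0,0],[-0.9,5,-4.1,0,0,0,0],[-0.9,0,0,0,0,0,0],[-0.9,0,0,0,0,0,0],[-0.9,0,0,0,0,0,0]]]'; python3 go.py .665 .0615 .1935 .027
```

```text
clock: 13.65
position: [0.659, 0.0546, 0.2684]
tool_rot: [3.142, 0.0, 0.026]
force: [-0.1, -0.1, -0.3]
grip_width: 0.0136
finger_force: 59.6
turn -0.001 shift cm [ 0.62 -0.67  7.49] t 13.65 tilt [-0.  0.] w 0.0136 q7 -1.25 F [-0.1 -0.1 -0.3]
```

```bash
python3 -m creep '[[[-0.9,0.6,-0.65,2.5,0,0,0],[-0.9,0,0,2,0,0,0],[-0.9,0,0,2,0,0,0],[-0.9,0,0,1.0,0,0,0],[-0.9,0,0,0,0,0,0],[-0.9,0,0,0,0,0,0],[-0.2,0,0,0,0,0,0],[-0.2,0,0,0,0,0,0],[-0.2,0,0,0,0,0,0],[-0.2,0,0,-4,0,0,0],[-0.2,0,0,-4,0,0,0],[-0.2,0,0,-2,0,0,0]]]'; python3 go.py .419 .132 .25 1.277
python3 -m creep '[[[0.2,0,0,0,0,0,-0.179],[0.2,0,0,0,0,0,-0.179],[0.2,0,0,0,0,0,-0.179],[0.2,0,0,0,0,0,-0.179],[0.2,0,0,0,0,0,-0.179],[0.2,0,0,0,0,0,-0.178],[0.2,0,0,0,0,0,-0.178],[0.2,0,0,0,0,0,0],[0.2,0,0,0,0,0,0]]]'; python3 go.py .419 .132 .25 1.277
```

```text
clock: 15.15
position: [0.6656, 0.0624, 0.2952]
tool_rot: [-3.141, -0.002, 0.027]
force: [0.0, -0.8, -0.3]
grip_width: 0.0339
finger_force: 0.0
turn -1.25 shift cm [ -0.48 -25.62   4.52] t 15.15 tilt [-0.    -0.002] w 0.0339 q7 -1.28 F [ 0.  -0.8 -0.3]
clock: 16.27
position: [0.6653, 0.0625, 0.2929]
tool_rot: [-3.141, 0.0, 1.273]
force: [-0.3, 0.4, -0.1]
grip_width: 0.0511
finger_force: 0.0
turn -0.004 shift cm [ -0.48 -25.59   4.29] t 16.275 tilt [-0.  0.] w 0.0511 q7 -0.27 F [-0.3  0.4 -0.1]
```

```bash
python3 -m creep '[[[0.2,-0.1,-5.1,0.9,0,0,0],[0.2,-0.1,-5.1,0.9,0,0,0],[0.2,-0.1,-5.1,0.9,0,0,0],[0.2,-0.1,-5.1,0.9,0,0,0],[0.2,-0.1,-5.2,0.7,0,0,0],[0.2,0,0,0,0,0,0],[0.2,0,0,0,0,0,0],[0.2,0,0,0,0,0,0]]]';python3 go.py .419 .132 .178 1.277
```

```text
clock: 17.27
position: [0.4196, 0.1315, 0.2503]
tool_rot: [3.141, -0.0, 1.276]
force: [-0.2, 0.1, -0.5]
grip_width: 0.051
finger_force: 0.0
turn -0.001 shift cm [ 0.03 -0.07  7.23] t 17.275 tilt [-0.001 -0.   ] w 0.051 q7 -0.43 F [-0.2  0.1 -0.5]
```

```bash
python3 -m creep '[[[0.2,0,-0.05,3,0,0,0],[0.2,0,0,2.2,0,0,0],[0.2,0,0,2,0,0,0],[0.2,0,0,0,0,0,0],[0.2,0,0,0,0,0,0],[-0.9,0,0,0,0,0,0],[-0.9,0,0,0,0,0,0],[-0.9,0,0,0,0,0,0],[-0.9,0,0,0,0,0,0]]]' 60; python3 go.py .419 .132 .178 1.277
python3 -m creep '[[[-0.9,0,0,-4,0,0,0],[-0.9,0,0,-5,0,0,-0.172],[-0.9,0,0,0,0,0,-0.172],[-0.9,0,0,0,0,0,-0.172],[-0.9,0,0,0,0,0,-0.172],[-0.9,0,0,0,0,0,-0.172],[-0.9,0,0,0,0,0,-0.172],[-0.9,0,0,0,0,0,-0.172],[-0.9,0,0,0,0,0,-0.172],[-0.9,0,0,0,0,0,-0.172],[-0.9,0,0,0,0,0,-0.172],[-0.9,0,0,0,0,0,-0.172]]]'; python3 -m creep '[[[-0.9,0,0,0,0,0,0],[-0.9,0,0,0,0,0,0]]]'; python3 go.py .663 .1375 .25 3.169
```

```text
clock: 18.4
position: [0.4185, 0.1319, 0.1789]
tool_rot: [3.141, -0.001, 1.278]
force: [-2.9, -0.0, 15.7]
grip_width: 0.0137
finger_force: 58.5
turn 0.001 shift cm [0.02 0.05 0.09] t 18.4 tilt [-0.001 -0.001] w 0.0137 q7 -0.38 F [-2.9 -0.  15.7]
clock: 19.9
position: [0.4183, 0.1318, 0.2685]
tool_rot: [-3.141, 0.0, -3.108]
force: [-0.1, -0.1, -0.3]
grip_width: 0.0136
finger_force: 59.7
clock: 20.15
position: [0.4183, 0.1317, 0.2683]
tool_rot: [-3.142, 0.0, -3.118]
force: [-0.9, -0.1, -0.3]
grip_width: 0.0138
finger_force: 59.7
turn -0.004 shift cm [-24.47  -0.09   1.83] t 20.15 tilt [-0.  0.] w 0.0138 q7 0.95 F [-0.9 -0.1 -0.3]
```

```bash
python3 -m creep '[[[-0.9,-4.9,0,0,0,0,0],[-0.9,-4.9,0,0,0,0,0],[-0.9,-4.9,0,0,0,0,0],[-0.9,-4.9,0,0,0,0,0],[-0.9,-4.9,-0.1,0,0,0,0],[-0.9,0,0,0,0,0,0],[-0.9,0,0,0,0,0,0],[-0.9,0,0,0,0,0,0]]]'; python3 go.py .663 .1375 .1935 3.169
```

```text
clock: 21.15
position: [0.6625, 0.138, 0.2683]
tool_rot: [-3.141, -0.0, -3.114]
force: [0.7, -0.7, -0.7]
grip_width: 0.014
finger_force: 59.7
turn 0.001 shift cm [-0.05 -0.05  7.48] t 21.15 tilt [-0. -0.] w 0.014 q7 1.15 F [ 0.7 -0.7 -0.7]
```

```bash
python3 -m creep '[[[-0.9,0,0,2.5,0,0,0],[-0.9,0,0,2,0,0,0],[-0.9,0,0,2,0,0,0],[-0.9,0,0,1.0,0,0,0],[-0.9,0,0,0,0,0,0],[-0.9,0,0,0,0,0,0],[-0.2,0,0,0,0,0,0],[-0.2,0,0,0,0,0,0],[-0.2,0,0,0,0,0,0],[-0.2,0,0,-4,0,0,0],[-0.2,0,0,-4,0,0,0],[-0.2,0,0,-2,0,0,0]]]'; python3 go.py .518 -.402 .25 1.77
python3 -m creep '[[[0.2,0,0,0,0,0,0.175],[0.2,0,0,0,0,0,0.175],[0.2,0,0,0,0,0,0.175],[0.2,0,0,0,0,0,0.175],[0.2,0,0,0,0,0,0.175],[0.2,0,0,0,0,0,0.175],[0.2,0,0,0,0,0,0.175],[0.2,0,0,0,0,0,0.175],[0.2,0,0,0,0,0,0],[0.2,0,0,0,0,0,0]]]'; python3 go.py .518 -.402 .25 1.77
```

```text
clock: 22.65
position: [0.6636, 0.1378, 0.2954]
tool_rot: [3.141, 0.002, -3.113]
force: [-0.3, -0.1, 0.0]
grip_width: 0.0342
finger_force: 0.0
turn 1.4 shift cm [-50.03 -24.95   4.54] t 22.65 tilt [-0.     0.002] w 0.0342 q7 1.16 F [-0.3 -0.1  0. ]
clock: 23.9
position: [0.6632, 0.1378, 0.2929]
tool_rot: [-3.141, 0.0, 1.774]
force: [-0.6, 0.7, -0.7]
grip_width: 0.0512
finger_force: 0.0
turn 0.004 shift cm [-50.04 -24.91   4.29] t 23.9 tilt [-0.  0.] w 0.0512 q7 0.0 F [-0.6  0.7 -0.7]
```

```bash
python3 -m creep '[[[0.2,-5,-2.5,0.4,0,0,0],[0.2,-5,-2.5,0.4,0,0,0],[0.2,-5,-2.5,0.4,0,0,0],[0.2,-5,-2.5,0.4,0,0,0],[0.2,-5,-2.5,0.4,0,0,0],[0.2,-5,-2.5,0.4,0,0,0],[0.2,-5,-2.5,0.4,0,0,0],[0.2,-5,-2.5,0.4,0,0,0],[0.2,-5,-2.5,0.4,0,0,0],[0.2,-5,-2.4,0.4,0,0,0],[0.2,0,0,0,0,0,0],[0.2,0,0,0,0,0,0]]]';python3 -m creep '[[[0.2,0,0,0,0,0,0],[0.2,0,0,0,0,0,0]]]'; python3 go.py .518 -.402 .178 1.77
```

```text
clock: 25.4
position: [0.518, -0.4015, 0.253]
tool_rot: [3.141, -0.001, 1.771]
force: [0.4, 0.0, 0.6]
grip_width: 0.0514
finger_force: 0.0
clock: 25.65
position: [0.5185, -0.4007, 0.2533]
tool_rot: [3.141, -0.0, 1.772]
force: [0.3, -0.1, 0.3]
grip_width: 0.0513
finger_force: 0.0
turn 0.002 shift cm [-0.11 -0.08  7.53] t 25.65 tilt [-0. -0.] w 0.0513 q7 0.84 F [ 0.3 -0.1  0.3]
```

```bash
python3 -m creep '[[[0.2,-0.1,-0.05,3.2,0,0,0],[0.2,0,0,2.2,0,0,0],[0.2,0,0,2.1,0,0,0],[0.2,0,0,0,0,0,0],[0.2,0,0,0,0,0,0],[-0.9,0,0,0,0,0,0],[-0.9,0,0,0,0,0,0],[-0.9,0,0,0,0,0,0],[-0.9,0,0,0,0,0,0]]]' 60; python3 go.py .518 -.402 .178 1.77
python3 -m creep '[[[-0.9,0,0,-4,0,0,0],[-0.9,0,0,-5,0,0,0],[-0.9,0,0,0,0,0,0.174],[-0.9,0,0,0,0,0,0.174],[-0.9,0,0,0,0,0,0.174],[-0.9,0,0,0,0,0,0.174],[-0.9,0,0,0,0,0,0.174],[-0.9,0,0,0,0,0,0.174],[-0.9,0,0,0,0,0,0.174],[-0.9,0,0,0,0,0,0.174],[-0.9,0,0,0,0,0,0.174],[-0.9,0,0,0,0,0,0.174]]]'; python3 -m creep '[[[-0.9,0,0,0,0,0,0],[-0.9,0,0,0,0,0,0]]]'; python3 go.py .669 -.0905 .26 .027
```

```text
clock: 26.78
position: [0.5179, -0.4029, 0.1791]
tool_rot: [3.141, 0.001, 1.77]
force: [-0.4, 1.3, 8.0]
grip_width: 0.0138
finger_force: 59.0
turn -0.0 shift cm [0.08 0.03 0.11] t 26.775 tilt [-0.001  0.001] w 0.0138 q7 0.85 F [-0.4  1.3  8. ]
clock: 28.28
position: [0.5178, -0.4026, 0.2685]
tool_rot: [-3.142, -0.0, 0.024]
force: [0.4, -0.1, 0.1]
grip_width: 0.0137
finger_force: 58.9
clock: 28.52
position: [0.5177, -0.4027, 0.2683]
tool_rot: [-3.142, -0.0, 0.034]
force: [0.2, -0.2, -0.4]
grip_width: 0.0138
finger_force: 58.9
turn 0.007 shift cm [ 15.96 -30.8    0.83] t 28.525 tilt [-0. -0.] w 0.0138 q7 -0.54 F [ 0.2 -0.2 -0.4]
```

```bash
python3 -m creep '[[[-0.9,2.3,-4.4,0,0,0,0],[-0.9,2.3,-4.4,0,0,0,0],[-0.9,2.3,-4.4,0,0,0,0],[-0.9,2.3,-4.4,0,0,0,0],[-0.9,2.3,-4.4,0,0,0,0],[-0.9,2.2,-4.4,0,0,0,0],[-0.9,2.2,-4.4,0,0,0,0],[-0.9,0,0,0,0,0,0],[-0.9,0,0,0,0,0,0],[-0.9,0,0,0,0,0,0]]]'; python3 go.py .669 -.0905 .1935 .027
```

```text
clock: 29.78
position: [0.6671, -0.0915, 0.2684]
tool_rot: [3.141, -0.0, 0.029]
force: [-0.8, -0.7, -0.7]
grip_width: 0.0138
finger_force: 59.0
turn 0.002 shift cm [ 0.2  -0.1   7.49] t 29.775 tilt [-0. -0.] w 0.0138 q7 -1.05 F [-0.8 -0.7 -0.7]
```

Place, then retreat well clear towards the robot (tool −x) for the final look.

```bash
python3 -m creep '[[[-0.9,0.2,-0.1,2.5,0,0,0],[-0.9,0,0,2,0,0,0],[-0.9,0,0,2,0,0,0],[-0.9,0,0,1.0,0,0,0],[-0.9,0,0,0,0,0,0],[-0.9,0,0,0,0,0,0],[-0.2,0,0,0,0,0,0],[-0.2,0,0,0,0,0,0],[-0.2,0,0,0,0,0,0],[-0.2,0,0,-4,0,0,0],[-0.2,0,0,-4,0,0,0],[-0.2,0,0,-4,0,0,0]]]'
python3 -m creep '[[[-0.2,0,5,-2,0,0,0],[-0.2,0,5,-2,0,0,0],[-0.2,-2,5,0,0,0,0],[-0.2,-2,5,0,0,0,0],[-0.2,-2,5,0,0,0,0],[-0.2,-2,5,0,0,0,0],[-0.2,-2,5,0,0,0,0],[-0.2,0,0,0,0,0,0],[-0.2,0,0,0,0,0,0]]]'
python3 - <<'E'
from h import *
B=(np.array([.666,.0235]),.027)
for n in("top","side"):
    f=vision.grab_frame(n); im=f["image"]; print(n,board(f))
    for b in brushes(f,z=.026,xr=(.58,.76),yr=(-.16,.2)): 
        d=np.array(b[0])-B[0]; c,s=np.cos(B[1]),np.sin(B[1]); print(b,"board mm",(1000*np.array([c*d[0]+s*d[1],-s*d[0]+c*d[1]])).round(1))
    cr=im[150:250,220:420] if n=="top" else im[130:310,220:460]
    cv2.imwrite(f"pics/{n}2.png",cv2.resize(cr,None,fx=3,fy=3))
E
```

```text
clock: 31.28
position: [0.6693, -0.0891, 0.3145]
tool_rot: [3.142, 0.0, 0.03]
force: [0.2, 0.4, 0.2]
grip_width: 0.034
finger_force: 0.0
clock: 32.4
position: [0.58, -0.4417, 0.3531]
tool_rot: [-3.141, -0.0, 0.03]
force: [-0.2, 0.8, -0.5]
grip_width: 0.0343
finger_force: 0.0
top ((666.503662109375, 22.446868896484375), (178.99017333984375, 427.6448059082031), 1.4197068214416504)
([0.6745, -0.0862], 0.155, np.float64(0.161), np.float64(0.04)) board mm [   5.5 -109.9]
([0.668, 0.1363], 0.036, np.float64(0.163), np.float64(0.053)) board mm [  5.  112.7]
([0.669, 0.0614], 0.017, np.float64(0.155), np.float64(0.04)) board mm [ 4.  37.8]
([0.6651, -0.0171], 0.022, np.float64(0.147), np.float64(0.028)) board mm [ -2.  -40.6]
side ((603.4483032226562, -48.42803955078125), (52.89160919189453, 285.5686950683594), 1.43299400806427)
```

View pics/top2.png

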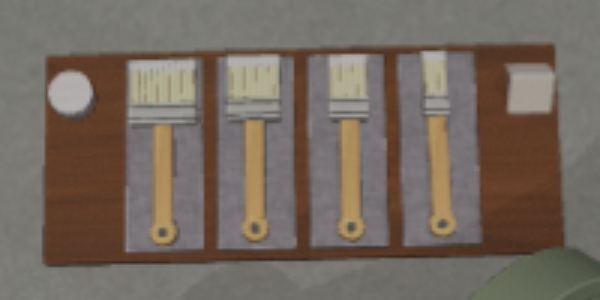

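View pics/side2.png

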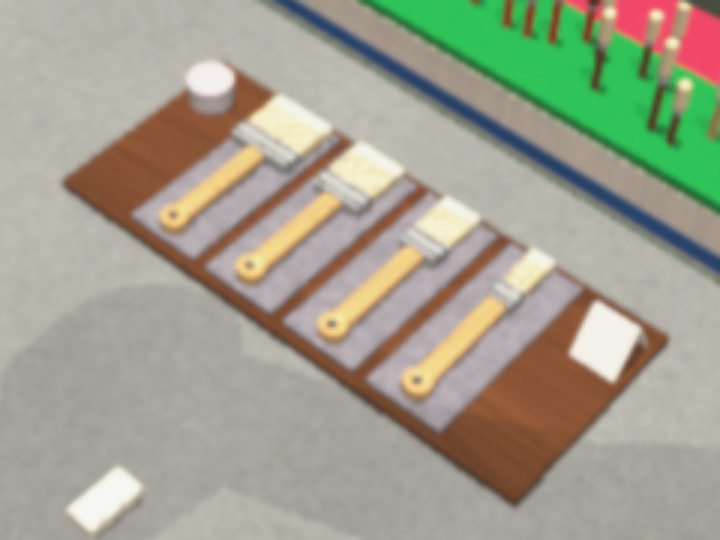

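Both views show all four brushes flat on their pads, in order (56 by the tin at left, 20 by the card at right) and with bristles to the back. Handle-hole gaps to the pads' front edges are 18–21 px in the crop, so they agree to about 3 mm; the 20 is about 0.02 rad off straight. The arm is clear.

```bash
python3 -c "
from workcell import bot
print(bot.job_done())"
```

```text
the job is handed in; nothing more can be done
None
```

I laid out all four brushes in width order, with the 20 mm by the price card and the 56 mm by the soap tin, and handed the job in after about 33 s of robot time; no verdict came back, but the last pictures showed each one flat and centred on its pad with bristles to the back.

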